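Draw the long model bridge shut with its turnbuckle

ROBOT

A 6-joint arm with a two-finger parallel gripper is mounted at the origin on the work surface. World frame = base frame: x ahead of the robot, y to its left, z up, the work surface at z = 0. Lengths are in m, angles in degrees, forces in N, time in s.
With the tool pointing down it reaches from about 0.35 to 0.775 m from the base axis. Payload 7.3 kg.
Tool frame: the origin (TCP) lies at the very end of the fingers, on their centre line; the grasp point (between the pads) lies 19 mm behind it; z points along the fingers, y is the direction in which the jaws open and shut (so a half turn about z gives the same grasp; the last joint's range is limited). The gripper opens to 92 mm and grips with 3 to 60 N. Pads are 19 mm wide; open, the fingers measure 130 mm over their backs; the gripper's body (75 mm by 190 mm) begins 47 mm behind the grasp point.
Start: joints at [-73.912, 19.595, 87.324, -0, 73.075, -8.365], TCP at [0.217, -0.478, 0.227] pointing down, gripper open.
Joint ranges: [-145.02, 145.02], [-44.19, 115.74], [2.07, 154.8], [-57.11, 237.11], [16.16, 152.29], [-177.93, 177.93]. Speed limits (degrees/s): [147.25, 147.25, 180, 180, 180, 180].

INTERFACE

Orientations are given as [roll, pitch, yaw] about the fixed x, y, z axes, in that order (R = Rz(yaw) Ry(pitch) Rx(roll)).
In Python, from bench import arm gives the robot as it stands.
- The arm moves only by the tool servo_tool, never from a script. Its argument "increments" is a list of rows, each an object of numbers: "gripper": the finger opening in mm, from 0 to 91.8; "x", "y", "z": the shift along the tool's x, y, z in mm; "wx", "wy", "wz": the turn, a rotation vector about the tool's x, y, z in rad. A call has 1 to 20 rows; each row is the pose to reach, as a shift and turn from the pose commanded when the call began, along the tool's axes at that moment; what a row does not reach only later rows make up. A row lasts 1/10 s, in which the tool goes at most 50 mm and 8.59 degrees, less where a joint would pass 70% of its speed; a pose out of reach is approached as far as the arm can. A call with a gripper value outside its range is refused whole. The fingers move at their own pace and stop on an object; "grip_force" is the grip in N (left out, the last holds). Time passes only in rows, so rows that repeat a pose let the fingers close. It gives the time, the measured TCP pose, the force and the opening at its end, in the units of the state.
- arm.observe(): the state, without advancing time (a new reading comes with each control period).
- arm.camera(name): name is "scene" or "top" or "wrist"; returns (picture, depth): 400x640x3 uint8, red, green, blue; 400x640 float32, m along the optical axis (not along the pixel's ray), 0 where there is no reading.
- arm.camera_model(name): a dict with "fx", "fy", "cx", "cy" (pixels), "rvec" (rotation vector, rad) and "tvec" (3), from world to camera coordinates, as OpenCV has them; the wrist camera has in their place "tool_from_camera" (4x4, takes a point from camera to tool coordinates, whose origin is the TCP and whose axes are the flange's). Camera axes: x right, y down, z forward; pixel columns grow to the right and rows downward; lengths in m; the calibration is good to about 2 mm. A picture is of the moment at which its call begins: read the wrist's pose just before it. camera_model takes no time and is no camera call.
- arm.close_job(): hands the job in, once; it reports no verdict.
The state is a dict: "clock": time; "q": joint angles; "qd": joint speeds; "tau": joint torques, N m; "tool_pos": TCP position; "ee_rot": TCP orientation; "ft_force": force on the tool from outside, world axes, zero at the start; "torque": the same for the moment, N m; "finger_gap": finger opening in m.
Only numpy, scipy, OpenCV 4.12 (cv2) and the standard library are available. Lean on these libraries where they do the work, as an engineer would, in place of code of your own. Each camera call takes 0.05 s, during which the arm holds its last target.

TASK

On the school desk stand two wooden model bridges, each with a steel turnbuckle between its two towers. On the longer bridge, swing the bar of the turnbuckle from the robot's side up over the top to the far side, until the sleeve is fully home and the two halves of the deck meet. Leave the shorter bridge's turnbuckle as it is, and let go of the bar.

Things in the scene. Friction and masses are not known exactly. Their poses are not given: they have to be found in the camera images.
- long_bridge: The longer of two wooden model bridges, fixed to the desk: base 130 x 280 x 16 mm, towers 117 mm high at its ends. Origin under the base's centre, on the desk; y runs along the bridge, x across it, away from the robot (yaw within 0.3 rad), z up. The turnbuckle's steel sleeve, 96 mm long, 30 mm thick, joins the towers' threaded rods; its axis is along y, 85 mm above the desk, at x = 0.
- long_grip (a point): Centre of the dark grip at the end of the long bridge's turnbuckle bar: a steel drum, diameter 20 mm, 26 mm long along the bridge's y; its flat ends face along the bridge and can be pinched from above, and it can turn between the fingers as they follow the arc. It is 90 mm from the sleeve's axis, in the plane y = 0 of the bridge, on a bar 9 mm thick. Room around it is clear.
- long_sleeve (a joint): Turn of the long bridge's sleeve and bar, rad. 0: slack, bar leaning 1.047 (60 degrees) from upright to the robot's side (bridge -x); 1.047: upright; 2.094: home at a stop, leaning 60 degrees to the far side, deck halves meeting. Starts at 0 to 0.4. Each rad draws both towers in by 6 mm (gap 25 mm at 0). Takes 2 to 3 N at the grip; stays where it is left.
- short_grip (a point): Centre of the grip (16 mm thick, 18 mm long) on the bar of the other turnbuckle, that of the shorter bridge (base 190 mm long, sleeve 60 mm long, bar 55 mm from axis to grip). Not to be turned.

How it is judged:
By the outcome, as a careful person would: the job done as asked, in the order asked, and still so for the second after the job is handed in, with the robot touching nothing.
It also fails if it takes over 38 s, if anything falls off the work surface, if the arm or the gripper's body presses on something with over 40 N, if the wrist force passes 120 N, or if a joint passes its speed limit or range.

## Working session

There is one attempt and no reset: what is moved stays moved. The work goes in short steps, Python scripts to look and compute and a tool call to move; the robot and the scene stay as the last step left them, time stands still between calls to the robot, and variables do not carry over. Pictures are saved under pics/ and viewed, and the job is handed in when it is done.

Besides the shell and the picture viewer there is one more tool, called after "Emit:" by a JSON object that holds its "method" and its "body", one argument or row to a line. servo_tool: Moves the arm, as the interface text tells. Its arguments: {"type":"object","properties":{"increments":{"type":"array","items":{"type":"object","properties":{"gripper":{"type":"number"},"x":{"type":"number"},"y":{"type":"number"},"z":{"type":"number"},"wx":{"type":"number"},"wy":{"type":"number"},"wz":{"type":"number"}}}},"grip_force":{"type":"number"}},"required":["increments"]}

```bash
ls; mkdir -p pics; cat > h.py <<'E'
import numpy as np, cv2
from bench import arm
def P(name):
    m=arm.camera_model(name);K=np.array([[m['fx'],0,m['cx']],[0,m['fy'],m['cy']],[0,0,1]])
    R=cv2.Rodrigues(np.array(m['rvec'],float))[0];t=np.array(m['tvec'],float)
    return K,R,t
def cloud(name,depth):
    K,R,t=P(name);v,u=np.mgrid[0:400,0:640]
    pc=np.stack([(u-K[0,2])/K[0,0]*depth,(v-K[1,2])/K[1,1]*depth,depth],-1)
    return (pc-t)@R
E
python3 - <<'E'
from h import *
print(arm.observe())
for n in ('top','scene'):
    p,d=arm.camera(n);np.savez('pics/%s0.npz'%n,p=p,d=d);cv2.imwrite('pics/%s0.png'%n,p[...,::-1])
    K,R,t=P(n);print(n,K[0],-R.T@t)
E
```

```text
pics
{'clock': 0.0, 'q': array([-7.39129525e+01,  1.96359914e+01,  8.73793005e+01,  5.32025646e-04,
        7.30737621e+01, -8.36573155e+00]), 'qd': array([-0.04571471, -0.03558403, -0.00487916,  0.0175817 ,  0.03152202,
       -0.06208831]), 'tau': array([ 9.18562073e-04, -4.31243956e+01, -2.44219315e+01,  7.18284328e-02,
        5.60222450e-02, -1.29177570e-04]), 'tool_pos': array([ 0.21722106, -0.47749359,  0.22603638]), 'ee_rot': array([-1.79911968e+02, -1.34598973e-02,  2.44526134e+01]), 'ft_force': array([-0.08284518, -0.482688  , -0.43472455]), 'torque': array([-0.00017195,  0.00695404,  0.01176963]), 'finger_gap': 0.09172249020786333}
top [397.10267586   0.         316.54519931] [ 0.39033632 -0.02863566  0.76103489]
scene [389.29255206   0.         319.8726179 ] [0.94917331 0.02894883 0.71011845]
```

View pics/top0.png

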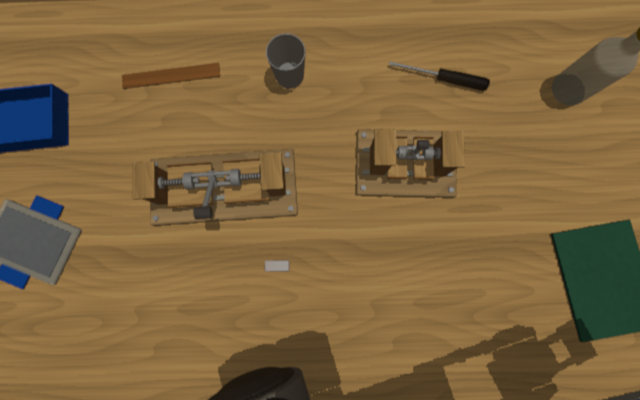

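View pics/scene0.png

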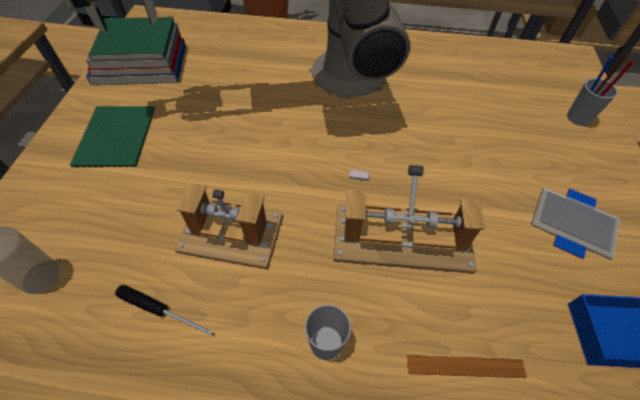

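The top view shows the long bridge at left (base about 150–297, 150–224), with its dark grip at (203,213). The short bridge is at (407,165). The scene view shows the long grip at (415,171).

```bash
python3 - <<'E'
from h import *
for n,box in (('top',(190,216,204,222)),('scene',(405,425,163,178))):
    f=np.load('pics/%s0.npz'%n);p,d=f['p'],f['d'];c=cloud(n,d)
    x0,x1,y0,y1=box
    m=np.zeros((400,640),bool);m[y0:y1,x0:x1]=True
    m&=(p.max(-1)<75)&(d>0)&(c[...,2]>.05)
    v,u=np.nonzero(m);q=c[m]
    print(n,len(u),'pix',u.min(),u.max(),v.min(),v.max(),'mean',q.mean(0).round(4),'zpct',np.percentile(q,[5,50,95],axis=0).round(4).tolist())
f=np.load('pics/top0.npz');p,d=f['p'],f['d'];c=cloud('top',d)
reg=np.zeros((400,640),bool);reg[130:240,125:310]=True
# base top
m=reg&(abs(c[...,2]-.016)<.005)&(d>0)
print('base medz',np.median(c[m][:,2]), 'desk', np.median(c[300:310,100:200,2]))
cl=cv2.morphologyEx(m.astype(np.uint8),cv2.MORPH_OPEN,np.ones((3,3)))
q=c[cl>0][:,:2]
r=cv2.minAreaRect((q*1000).astype(np.float32));print('rect',r)
# towers
for a in ((125,165),(255,300)):
    mm=reg.copy();mm[:,:a[0]]=0;mm[:,a[1]:]=0
    mm&=(abs(c[...,2]-.117)<.006)
    q=c[mm];print('tower',len(q),q.mean(0).round(4),cv2.minAreaRect((q[:,:2]*1000).astype(np.float32)))
big=cv2.resize(p[120:250,110:320,::-1],None,fx=3.8,fy=3.8,interpolation=cv2.INTER_CUBIC);cv2.imwrite('pics/z.png',big)
E
```

```text
top 229 pix 191 212 204 218 mean [0.4676 0.1543 0.1496] zpct [[0.459, 0.1428, 0.1402], [0.4668, 0.1536, 0.1535], [0.4778, 0.1665, 0.1569]]
scene 123 pix 409 422 166 175 mean [0.4724 0.1542 0.1519] zpct [[0.4656, 0.1435, 0.1446], [0.4731, 0.1541, 0.153], [0.4769, 0.1649, 0.1564]]
base medz 0.015646420036034885 desk -0.00014409985825361376
rect ((532.7294921875, 158.4503631591797), (130.3298797607422, 279.27947998046875), 2.428886651992798)
tower 813 [0.5273 0.2642 0.1166] ((528.1470947265625, 264.568115234375), (62.69108581542969, 35.76417541503906), 2.30295467376709)
tower 800 [0.5367 0.0519 0.1166] ((537.4854125976562, 52.31653594970703), (62.50044250488281, 36.53144073486328), 2.22810959815979)
```

View pics/z.png

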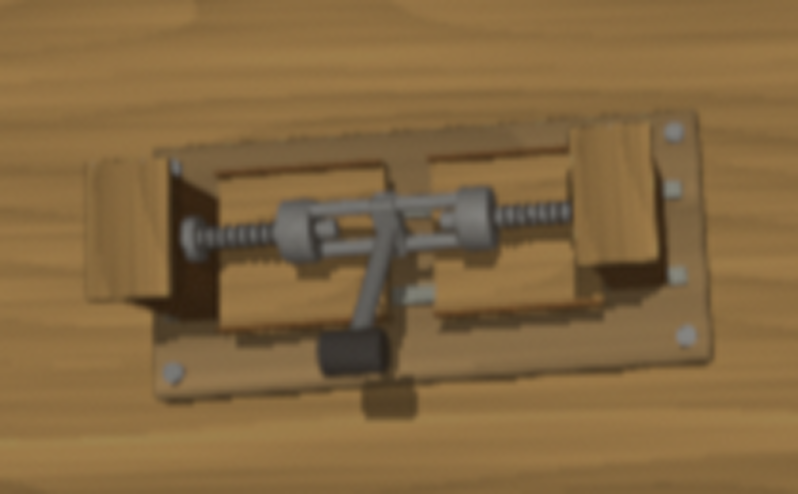

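```bash
cat >> h.py <<'E'
from scipy.spatial.transform import Rotation as Ro
C=np.array([.5328,.1582,.085]);YAW=2.4
def Rt(rpy): return Ro.from_euler('xyz',rpy,degrees=True)
def delta(s,pos,rpy=(180,0,YAW)):
    R=Rt(s['ee_rot']);return (R.inv().apply(np.array(pos)-s['tool_pos'])*1000).round(1),(R.inv()*Rt(rpy)).as_rotvec().round(4)
def grip(q):
    a=q-np.pi/3;return C+.09*np.array([np.sin(a)*np.cos(np.radians(YAW)),np.sin(a)*np.sin(np.radians(YAW)),np.cos(a)])
def show(s): print(s['clock'],s['tool_pos'].round(4),s['ee_rot'].round(2),s['ft_force'].round(2),round(s['finger_gap'],4),s['q'].round(1))
E
python3 - <<'E'
from h import *
s=arm.observe()
print(grip(.2),grip(.22))
print(delta(s,(.42,-.1,.24)),delta(s,(.467,.155,.22)))
E
```

```text
[0.46541065 0.15537555 0.14458774] [0.46661476 0.15542602 0.1459247 ]
(array([ 340.8, -259.7,  -13.4]), array([-1.400e-03,  1.000e-04,  3.849e-01])) (array([ 489.2, -472.4,    6.9]), array([-1.400e-03,  1.000e-04,  3.849e-01]))
```

Emit:
{"method": "servo_tool", "body": {
  "increments": [
    {"x": 340,"y": -260,"z": -13,"wz": 0.2,"gripper": 80},
    {"x": 340,"y": -260,"z": -13,"wz": 0.385,"gripper": 80},
    {"x": 340,"y": -260,"z": -13,"wz": 0.385,"gripper": 80},
    {"x": 340,"y": -260,"z": -13,"wz": 0.385,"gripper": 80},
    {"x": 340,"y": -260,"z": -13,"wz": 0.385,"gripper": 80},
    {"x": 340,"y": -260,"z": -13,"wz": 0.385,"gripper": 80},
    {"x": 340,"y": -260,"z": -13,"wz": 0.385,"gripper": 80},
    {"x": 340,"y": -260,"z": -13,"wz": 0.385,"gripper": 80},
    {"x": 489,"y": -472,"z": 7,"wz": 0.385,"gripper": 80},
    {"x": 489,"y": -472,"z": 7,"wz": 0.385,"gripper": 80},
    {"x": 489,"y": -472,"z": 7,"wz": 0.385,"gripper": 80},
    {"x": 489,"y": -472,"z": 7,"wz": 0.385,"gripper": 80},
    {"x": 489,"y": -472,"z": 7,"wz": 0.385,"gripper": 80},
    {"x": 489,"y": -472,"z": 7,"wz": 0.385,"gripper": 80},
    {"x": 489,"y": -472,"z": 7,"wz": 0.385,"gripper": 80},
    {"x": 489,"y": -472,"z": 7,"wz": 0.385,"gripper": 80}
  ]
}}

```text
invalid input at $.increments[0]: expected keys gripper, x, y, z, wx, wy, wz
```

Emit:
{"method": "servo_tool", "body": {
  "increments": [
    {"x": 340,"y": -260,"z": -13,"wx": 0,"wy": 0,"wz": 0.2,"gripper": 80},
    {"x": 340,"y": -260,"z": -13,"wx": 0,"wy": 0,"wz": 0.385,"gripper": 80},
    {"x": 340,"y": -260,"z": -13,"wx": 0,"wy": 0,"wz": 0.385,"gripper": 80},
    {"x": 340,"y": -260,"z": -13,"wx": 0,"wy": 0,"wz": 0.385,"gripper": 80},
    {"x": 340,"y": -260,"z": -13,"wx": 0,"wy": 0,"wz": 0.385,"gripper": 80},
    {"x": 340,"y": -260,"z": -13,"wx": 0,"wy": 0,"wz": 0.385,"gripper": 80},
    {"x": 340,"y": -260,"z": -13,"wx": 0,"wy": 0,"wz": 0.385,"gripper": 80},
    {"x": 340,"y": -260,"z": -13,"wx": 0,"wy": 0,"wz": 0.385,"gripper": 80},
    {"x": 340,"y": -260,"z": -13,"wx": 0,"wy": 0,"wz": 0.385,"gripper": 80},
    {"x": 489,"y": -472,"z": 7,"wx": 0,"wy": 0,"wz": 0.385,"gripper": 80},
    {"x": 489,"y": -472,"z": 7,"wx": 0,"wy": 0,"wz": 0.385,"gripper": 80},
    {"x": 489,"y": -472,"z": 7,"wx": 0,"wy": 0,"wz": 0.385,"gripper": 80},
    {"x": 489,"y": -472,"z": 7,"wx": 0,"wy": 0,"wz": 0.385,"gripper": 80},
    {"x": 489,"y": -472,"z": 7,"wx": 0,"wy": 0,"wz": 0.385,"gripper": 80},
    {"x": 489,"y": -472,"z": 7,"wx": 0,"wy": 0,"wz": 0.385,"gripper": 80},
    {"x": 489,"y": -472,"z": 7,"wx": 0,"wy": 0,"wz": 0.385,"gripper": 80},
    {"x": 489,"y": -472,"z": 7,"wx": 0,"wy": 0,"wz": 0.385,"gripper": 80}
  ]
}}

```text
clock: 1.8
tool_pos: [0.4668, 0.1533, 0.2194]
ee_rot: [180.0, 0.1, 2.4]
ft_force: [-0.3, -0.3, 0.4]
finger_gap: 0.0802
```

```bash
python3 - <<'E'
from h import *
s=arm.observe();show(s)
p,d=arm.camera('wrist');cv2.imwrite('pics/w1.png',p[...,::-1]);np.savez('pics/w1.npz',p=p,d=d)
m=arm.camera_model('wrist');T=np.array(m['tool_from_camera']);print(T.round(3))
v,u=np.mgrid[0:400,0:640]
pc=np.stack([(u-m['cx'])/m['fx']*d,(v-m['cy'])/m['fy']*d,d],-1)
w=Rt(s['ee_rot']).apply((pc@T[:3,:3].T+T[:3,3]).reshape(-1,3)).reshape(400,640,3)+s['tool_pos']
k=(p.max(-1)<75)&(d>0)&(abs(w[...,2]-.148)<.015)&(abs(w[...,0]-.467)<.03)&(abs(w[...,1]-.155)<.03)
q=w[k];vv,uu=np.nonzero(k);print(len(q),np.percentile(q,[2,50,98],axis=0).round(4),uu.min(),uu.max(),vv.min(),vv.max())
E
```

```text
1.8 [0.4668 0.1533 0.2194] [1.7995e+02 5.0000e-02 2.4000e+00] [-0.3  -0.28  0.4 ] 0.0802 [ 9.3 16.5 93.1 -0.  70.5 96.9]
[[ 0.001 -0.966 -0.257  0.069]
 [ 1.     0.001 -0.    -0.   ]
 [ 0.    -0.257  0.966 -0.159]
 [ 0.     0.     0.     1.   ]]
571 [[0.4601 0.1465 0.1459]
 [0.4734 0.1588 0.1539]
 [0.4785 0.1683 0.1569]] 302 336 195 221
```

View pics/w1.png

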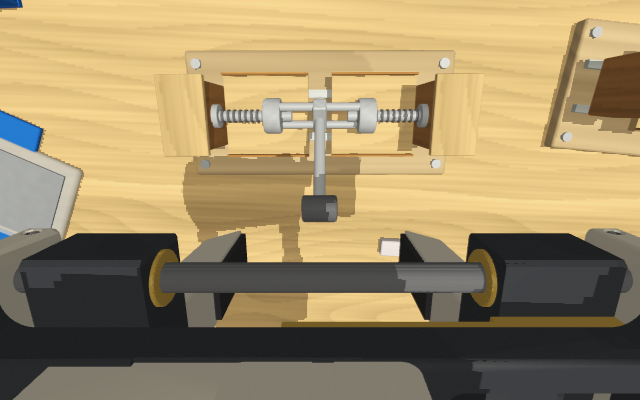

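Wrist view: the grip spans (302–338, 195–221) and is centred between the fingers (247 and 400). The measured height of its top, 0.157, fits the bar's arc.

```bash
python3 - <<'E'
from h import *
s=arm.observe();show(s);print(delta(s,(.4675,.156,.128)))
E
```

```text
1.85 [0.4669 0.1529 0.2196] [1.7996e+02 3.0000e-02 2.3300e+00] [0.27 0.02 0.13] 0.0804 [ 9.2 16.4 93.1 -0.  70.5 96.9]
(array([ 0.7, -3.2, 91.6]), array([ 0.0007,  0.0004, -0.0013]))
```

Emit:
{"method": "servo_tool", "body": {
  "grip_force": 20,
  "increments": [
    {"x": 1,"y": -2.5,"z": 30,"wx": 0,"wy": 0,"wz": 0,"gripper": 60},
    {"x": 1,"y": -2.5,"z": 60,"wx": 0,"wy": 0,"wz": 0,"gripper": 60},
    {"x": 1,"y": -2.5,"z": 80,"wx": 0,"wy": 0,"wz": 0,"gripper": 60},
    {"x": 1,"y": -2.5,"z": 92,"wx": 0,"wy": 0,"wz": 0,"gripper": 60},
    {"x": 1,"y": -2.5,"z": 92,"wx": 0,"wy": 0,"wz": 0,"gripper": 60},
    {"x": 1,"y": -2.5,"z": 92,"wx": 0,"wy": 0,"wz": 0,"gripper": 40},
    {"x": 1,"y": -2.5,"z": 92,"wx": 0,"wy": 0,"wz": 0,"gripper": 32}
  ]
}}

```text
clock: 2.55
tool_pos: [0.4687, 0.1561, 0.1288]
ee_rot: [-180.0, -0.1, 2.3]
ft_force: [0.1, 0.0, -0.3]
finger_gap: 0.0483
```

```bash
python3 - <<'E'
from h import *
show(arm.observe())
p,d=arm.camera('wrist');cv2.imwrite('pics/w2.png',p[...,::-1])
E
```

```text
2.55 [0.4687 0.1561 0.1288] [-1.7999e+02 -1.1000e-01  2.3300e+00] [ 0.07  0.04 -0.34] 0.0483 [  9.5  22.4 100.2  -0.   57.2  97.2]
```

View pics/w2.png

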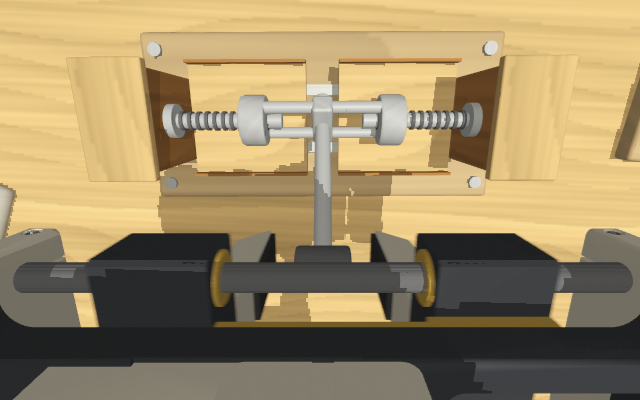

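The grip (295–351) is centred between the pads (273 and 372), so I'm closing.

Emit:
{"method": "servo_tool", "body": {
  "grip_force": 20,
  "increments": [
    {"x": 0,"y": 0,"z": 0,"wx": 0,"wy": 0,"wz": 0,"gripper": 20},
    {"x": 0,"y": 0,"z": 0,"wx": 0,"wy": 0,"wz": 0,"gripper": 20},
    {"x": 0,"y": 0,"z": 0,"wx": 0,"wy": 0,"wz": 0,"gripper": 20},
    {"x": 0,"y": 0,"z": 0,"wx": 0,"wy": 0,"wz": 0,"gripper": 20},
    {"x": 0,"y": 0,"z": 0,"wx": 0,"wy": 0,"wz": 0,"gripper": 20},
    {"x": 0,"y": 0,"z": 0,"wx": 0,"wy": 0,"wz": 0,"gripper": 20}
  ]
}}

```text
clock: 3.2
tool_pos: [0.4681, 0.1562, 0.128]
ee_rot: [179.9, -0.0, 2.4]
ft_force: [-1.2, -5.9, 4.0]
finger_gap: 0.0257
```

```bash
python3 - <<'E'
from h import *
s=arm.observe();show(s)
g=s['tool_pos']+[0,0,.019];r=g-C;print('r',np.hypot(r[0],r[2]),'q',np.arctan2(r[0],r[2])+np.pi/3)
q0=np.arctan2(r[0],r[2])+np.pi/3
for q in np.arange(q0,2.2,.1):
    d=grip(q)-grip(q0);print(round(q,3),delta(dict(s,tool_pos=np.zeros(3)),d)[0])
E
```

```text
3.2 [0.4681 0.1562 0.128 ] [ 1.7994e+02 -1.0000e-02  2.4100e+00] [-1.19 -5.92  4.01] 0.0257 [ 9.600e+00  2.250e+01  1.003e+02 -1.000e-01  5.720e+01  9.720e+01]
r 0.08962535285064044 q 0.24013824935364136
0.24 [0. 0. 0.]
0.34 [ 6.5  0.  -6.2]
0.44 [ 13.7   0.  -11.7]
0.54 [ 21.3   0.  -16.4]
0.64 [ 29.4   0.  -20.4]
0.74 [ 37.8   0.  -23.5]
0.84 [ 46.5   0.  -25.8]
0.94 [ 55.4   0.  -27.2]
1.04 [ 64.4   0.  -27.7]
1.14 [ 73.4   0.  -27.3]
1.24 [ 82.3   0.  -26.1]
1.34 [ 91.    0.  -23.9]
1.44 [ 99.5   0.  -20.9]
1.54 [107.6   0.  -17. ]
1.64 [115.3   0.  -12.4]
1.74 [122.5   0.   -7. ]
1.84 [129.1   0.   -0.9]
1.94 [135.1   0.    5.8]
2.04 [140.4   0.   13.1]
2.14 [144.9   0.   20.9]
```

Emit:
{"method": "servo_tool", "body": {
  "increments": [
    {"x": 3,"y": 0.5,"z": -3,"wx": 0,"wy": 0,"wz": 0,"gripper": 20},
    {"x": 6.5,"y": 0.5,"z": -6.2,"wx": 0,"wy": 0,"wz": 0,"gripper": 20},
    {"x": 13.7,"y": 0.5,"z": -11.7,"wx": 0,"wy": 0,"wz": 0,"gripper": 20},
    {"x": 21.3,"y": 0.5,"z": -16.4,"wx": 0,"wy": 0,"wz": 0,"gripper": 20},
    {"x": 29.4,"y": 0.5,"z": -20.4,"wx": 0,"wy": 0,"wz": 0,"gripper": 20}
  ]
}}

```text
clock: 3.7
tool_pos: [0.4971, 0.1574, 0.1483]
ee_rot: [180.0, 0.1, 2.4]
ft_force: [-3.6, -1.9, -2.2]
finger_gap: 0.0259
```

```bash
python3 - <<'E'
from h import *
s=arm.observe();show(s)
g=s['tool_pos']+[0,0,.019];r=g-C;print('r',np.hypot(r[0],r[2]),'q',np.arctan2(r[0],r[2])+np.pi/3)
p,d=arm.camera('wrist');cv2.imwrite('pics/w3.png',p[...,::-1])
E
```

```text
3.7 [0.4971 0.1574 0.1483] [1.7998e+02 1.3000e-01 2.4000e+00] [-3.63 -1.9  -2.21] 0.0259 [ 9.1 23.7 94.4 -0.  62.  96.7]
r 0.08974665335505494 q 0.6375013952859245
```

View pics/w3.png

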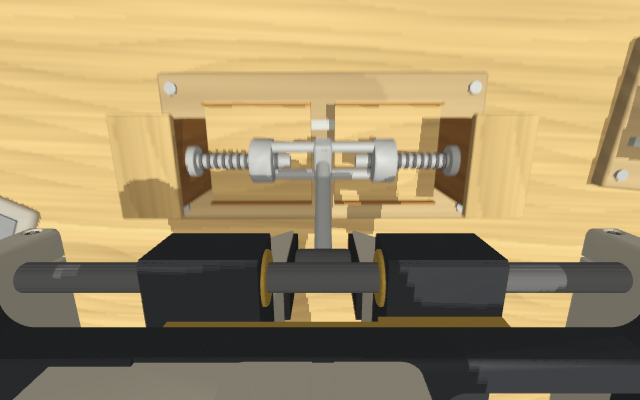

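The bar is following and held between the pads at (323,255). I'll continue along the arc.

Emit:
{"method": "servo_tool", "body": {
  "increments": [
    {"x": 8.4,"y": 0,"z": -3.1,"wx": 0,"wy": 0,"wz": 0,"gripper": 20},
    {"x": 17.1,"y": 0,"z": -5.4,"wx": 0,"wy": 0,"wz": 0,"gripper": 20},
    {"x": 26,"y": 0,"z": -6.8,"wx": 0,"wy": 0,"wz": 0,"gripper": 20},
    {"x": 35,"y": 0,"z": -7.3,"wx": 0,"wy": 0,"wz": 0,"gripper": 20},
    {"x": 44,"y": 0,"z": -6.9,"wx": 0,"wy": 0,"wz": 0,"gripper": 20},
    {"x": 52.9,"y": 0,"z": -5.7,"wx": 0,"wy": 0,"wz": 0,"gripper": 20},
    {"x": 61.6,"y": 0,"z": -3.5,"wx": 0,"wy": 0,"wz": 0,"gripper": 20},
    {"x": 70.1,"y": 0,"z": -0.5,"wx": 0,"wy": 0,"wz": 0,"gripper": 20},
    {"x": 78.2,"y": 0,"z": 3.4,"wx": 0,"wy": 0,"wz": 0,"gripper": 20}
  ]
}}

```text
clock: 4.65
tool_pos: [0.5776, 0.161, 0.146]
ee_rot: [-180.0, -0.2, 2.4]
ft_force: [-2.1, -2.3, 6.4]
finger_gap: 0.0256
```

```bash
python3 - <<'E'
from h import *
s=arm.observe();show(s)
g=s['tool_pos']+[0,0,.019];r=g-C;print('r',np.hypot(r[0],r[2]),'q',np.arctan2(r[0],r[2])+np.pi/3)
E
```

```text
4.65 [0.5776 0.161  0.146 ] [-179.98   -0.24    2.39] [-2.11 -2.28  6.41] 0.0256 [ 8.3 31.2 81.9 -0.  66.7 95.9]
r 0.09167316100749986 q 1.5573024581627508
```

Emit:
{"method": "servo_tool", "body": {
  "increments": [
    {"x": 7.7,"y": 0,"z": 4.6,"wx": 0,"wy": 0,"wz": 0,"gripper": 20},
    {"x": 14.9,"y": 0,"z": 10,"wx": 0,"wy": 0,"wz": 0,"gripper": 20},
    {"x": 21.5,"y": 0,"z": 16.1,"wx": 0,"wy": 0,"wz": 0,"gripper": 20},
    {"x": 27.5,"y": 0,"z": 22.8,"wx": 0,"wy": 0,"wz": 0,"gripper": 20},
    {"x": 32.8,"y": 0,"z": 30.1,"wx": 0,"wy": 0,"wz": 0,"gripper": 20},
    {"x": 35.3,"y": 0,"z": 34.2,"wx": 0,"wy": 0,"wz": 0,"gripper": 20},
    {"x": 35.3,"y": 0,"z": 34.2,"wx": 0,"wy": 0,"wz": 0,"gripper": 20}
  ]
}}

```text
clock: 5.35
tool_pos: [0.6148, 0.1626, 0.1118]
ee_rot: [-179.9, -0.5, 2.4]
ft_force: [6.4, -0.3, 3.2]
finger_gap: 0.0256
```

```bash
python3 - <<'E'
from h import *
s=arm.observe();show(s)
g=s['tool_pos']+[0,0,.019];r=g-C;print('r',np.hypot(r[0],r[2]),'q',np.arctan2(r[0],r[2])+np.pi/3)
E
```

```text
5.35 [0.6148 0.1626 0.1118] [-179.94   -0.51    2.37] [ 6.36 -0.34  3.19] 0.0256 [ 7.9 36.6 77.8  0.  65.1 95.5]
r 0.09397479083651614 q 2.108552179755935
```

Emit:
{"method": "servo_tool", "body": {
  "increments": [
    {"x": 0.5,"y": 0,"z": 2,"wx": 0,"wy": 0,"wz": 0,"gripper": 20},
    {"x": 1,"y": 0,"z": 4,"wx": 0,"wy": 0,"wz": 0,"gripper": 20},
    {"x": 1,"y": 0,"z": 4,"wx": 0,"wy": 0,"wz": 0,"gripper": 20}
  ]
}}

```text
clock: 5.65
tool_pos: [0.6166, 0.1627, 0.1089]
ee_rot: [-179.9, -0.7, 2.4]
ft_force: [8.3, -1.6, 4.2]
finger_gap: 0.0257
```

```bash
python3 - <<'E'
from h import *
s=arm.observe();show(s)
g=s['tool_pos']+[0,0,.019];r=g-C;print('r',np.hypot(r[0],r[2]),'q',np.arctan2(r[0],r[2])+np.pi/3)
for n in ('wrist','scene'):
  p,d=arm.camera(n);cv2.imwrite('pics/%s4.png'%n,p[...,::-1])
  if n=='scene': cv2.imwrite('pics/scene4z.png',cv2.resize(p[130:280,310:510,::-1],None,fx=3.8,fy=3.8,interpolation=cv2.INTER_CUBIC))
E
```

```text
5.65 [0.6166 0.1627 0.1089] [-179.93   -0.66    2.38] [ 8.26 -1.6   4.16] 0.0257 [ 7.9 36.9 77.8  0.  64.6 95.5]
r 0.09409145437402776 q 2.144808879099722
```

View pics/wrist4.png

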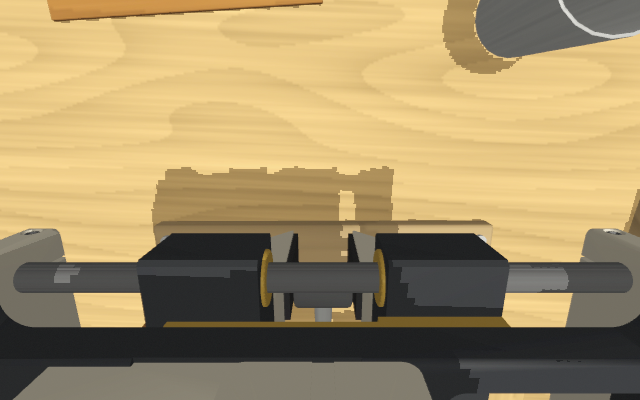

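View pics/scene4z.png

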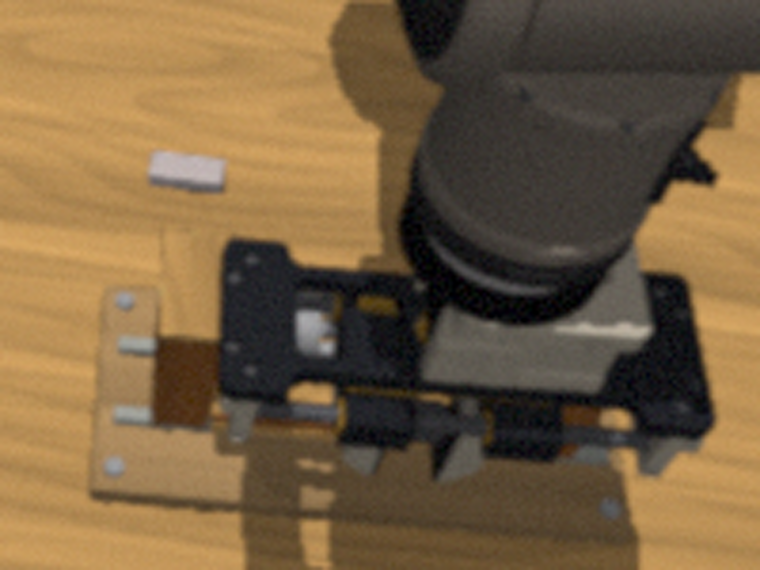

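Emit:
{"method": "servo_tool", "body": {
  "increments": [
    {"x": 2.5,"y": 0,"z": 0,"wx": 0,"wy": 0,"wz": 0,"gripper": 20},
    {"x": 3,"y": 0,"z": 2,"wx": 0,"wy": 0,"wz": 0,"gripper": 20},
    {"x": 3.5,"y": 0,"z": 4,"wx": 0,"wy": 0,"wz": 0,"gripper": 20},
    {"x": 3.5,"y": 0,"z": 4,"wx": 0,"wy": 0,"wz": 0,"gripper": 20}
  ]
}}

```text
clock: 6.15
tool_pos: [0.6185, 0.1628, 0.1051]
ee_rot: [-180.0, -0.5, 2.4]
ft_force: [2.9, -0.5, 12.0]
finger_gap: 0.0259
```

```bash
python3 - <<'E'
from h import *
s=arm.observe();show(s)
g=s['tool_pos']+[0,0,.019];r=g-C;print('r',np.hypot(r[0],r[2]),'q',np.arctan2(r[0],r[2])+np.pi/3)
E
```

```text
6.15 [0.6185 0.1628 0.1051] [-179.95   -0.46    2.39] [ 2.95 -0.46 11.95] 0.0259 [ 7.9 37.4 77.5  0.  64.7 95.5]
r 0.09418074381075918 q 2.189386703069646
```

Emit:
{"method": "servo_tool", "body": {
  "increments": [
    {"x": 1,"y": 0,"z": 2,"wx": 0,"wy": 0,"wz": 0,"gripper": 20},
    {"x": 1,"y": 0,"z": 3,"wx": 0,"wy": 0,"wz": 0,"gripper": 20},
    {"x": 1,"y": 0,"z": 3,"wx": 0,"wy": 0,"wz": 0,"gripper": 20}
  ]
}}

```text
clock: 6.45
tool_pos: [0.6189, 0.1628, 0.1042]
ee_rot: [-180.0, -0.5, 2.4]
ft_force: [-4.8, -2.4, 25.2]
finger_gap: 0.0254
```

```bash
python3 - <<'E'
from h import *
s=arm.observe();show(s)
E
```

```text
6.45 [0.6189 0.1628 0.1042] [-179.96   -0.46    2.4 ] [-4.75 -2.4  25.22] 0.0254 [ 7.9 37.5 77.4 -0.  64.6 95.5]
```

That is about 24 N of tangential resistance with almost no motion, so the bar is at the stop. I'll open while still pressed toward the stop, then lift.

Emit:
{"method": "servo_tool", "body": {
  "increments": [
    {"x": 0,"y": 0,"z": 0,"wx": 0,"wy": 0,"wz": 0,"gripper": 60},
    {"x": 0,"y": 0,"z": 0,"wx": 0,"wy": 0,"wz": 0,"gripper": 60},
    {"x": 0,"y": 0,"z": 0,"wx": 0,"wy": 0,"wz": 0,"gripper": 60},
    {"x": 0,"y": 0,"z": 0,"wx": 0,"wy": 0,"wz": 0,"gripper": 60},
    {"x": 0,"y": 0,"z": -20,"wx": 0,"wy": 0,"wz": 0,"gripper": 60},
    {"x": 0,"y": 0,"z": -50,"wx": 0,"wy": 0,"wz": 0,"gripper": 60},
    {"x": 0,"y": 0,"z": -90,"wx": 0,"wy": 0,"wz": 0,"gripper": 60},
    {"x": 0,"y": 0,"z": -130,"wx": 0,"wy": 0,"wz": 0,"gripper": 60},
    {"x": -40,"y": 0,"z": -150,"wx": 0,"wy": 0,"wz": 0,"gripper": 60},
    {"x": -80,"y": 0,"z": -150,"wx": 0,"wy": 0,"wz": 0,"gripper": 60},
    {"x": -120,"y": 0,"z": -150,"wx": 0,"wy": 0,"wz": 0,"gripper": 60},
    {"x": -160,"y": 0,"z": -150,"wx": 0,"wy": 0,"wz": 0,"gripper": 60},
    {"x": -200,"y": 0,"z": -150,"wx": 0,"wy": 0,"wz": 0,"gripper": 60},
    {"x": -200,"y": 0,"z": -150,"wx": 0,"wy": 0,"wz": 0,"gripper": 60}
  ]
}}

```text
clock: 7.85
tool_pos: [0.4119, 0.1541, 0.2492]
ee_rot: [180.0, 0.2, 2.5]
ft_force: [0.8, -0.7, 0.4]
finger_gap: 0.0599
```

```bash
python3 - <<'E'
from h import *
show(arm.observe())
for n in ('top','scene'):
    p,d=arm.camera(n);np.savez('pics/%s5.npz'%n,p=p,d=d)
    b=p[120:250,110:320] if n=='top' else p[130:280,310:510]
    cv2.imwrite('pics/%s5z.png'%n,cv2.resize(b[...,::-1],None,fx=3.8,fy=3.8,interpolation=cv2.INTER_CUBIC))
    c=cloud(n,d);k=(p.max(-1)<80)&(d>0)&(abs(c[...,0]-.611)<.03)&(abs(c[...,1]-.161)<.02)&(c[...,2]>.1)&(c[...,2]<.16)
    if k.sum(): print(n,k.sum(),np.percentile(c[k],[3,50,97],axis=0).round(4))
    for cy in (.2642,.0519):
        k=(abs(c[...,2]-.117)<.006)&(abs(c[...,0]-.532)<.045)&(abs(c[...,1]-cy)<.035);q=c[k]
        if len(q): print(n,'tower',len(q),q.mean(0).round(4))
print(grip(2.094))
E
```

```text
7.85 [0.4119 0.1541 0.2492] [179.99   0.19   2.46] [ 0.78 -0.68  0.41] 0.0599 [10.5  9.6 97.3  0.  73.3 98. ]
top 162 [[0.6021 0.1491 0.1303]
 [0.6083 0.1594 0.1379]
 [0.617  0.1715 0.1406]]
top tower 806 [0.5282 0.2527 0.1166]
top tower 804 [0.5363 0.0632 0.1165]
scene 183 [[0.6051 0.1485 0.1258]
 [0.6156 0.16   0.1369]
 [0.6208 0.1723 0.1406]]
scene tower 597 [0.531  0.2524 0.1164]
scene tower 570 [0.5395 0.0629 0.1167]
[0.61065615 0.16146314 0.13003079]
```

View pics/top5z.png

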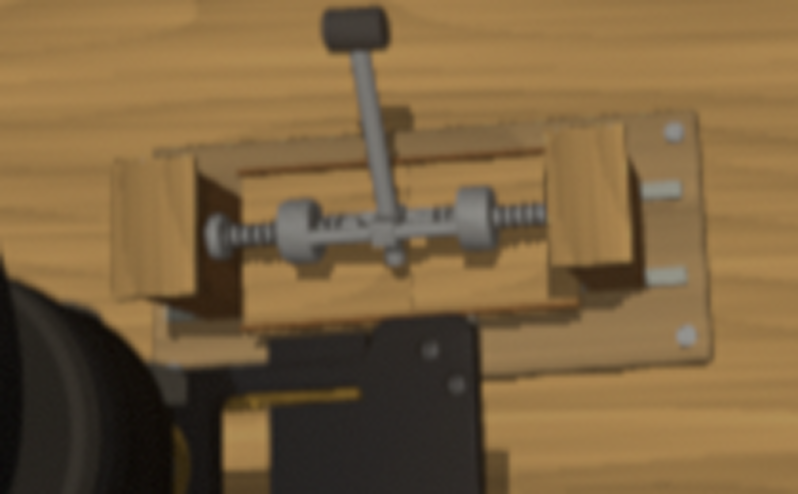

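View pics/scene5z.png

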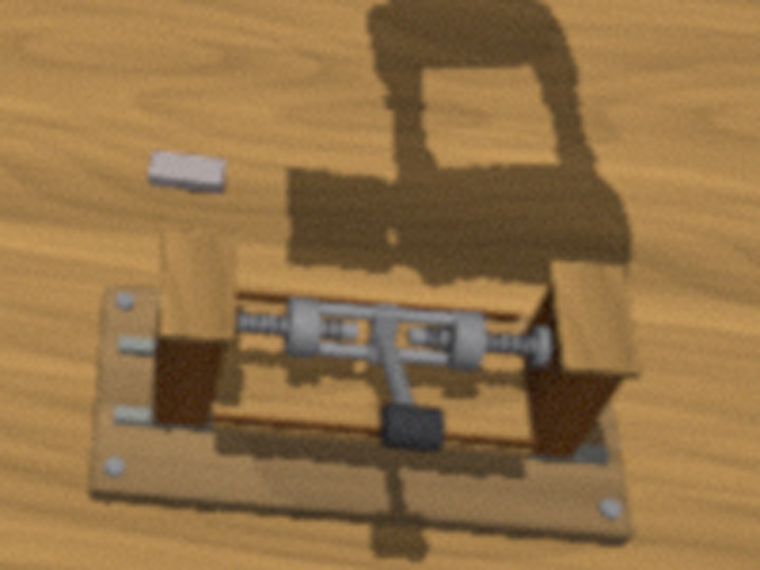

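Both views agree the bar is home:
- **Towers:** each moved in about 11.3–11.5 mm, against about 11.3 expected from the starting angle.
- **Grip:** its top is at 0.1405 m, so the centre is about 0.130 m, as the stop position requires.
- **Deck:** the halves meet in a hairline at (412,285) in the enlarged top view.

The gripper is clear.

```bash
python3 - <<'E'
from h import *
a=np.load('pics/top0.npz')['p'];b=np.load('pics/top5.npz')['p']
print('short bridge diff',np.abs(a[120:205,350:470].astype(int)-b[120:205,350:470]).mean())
print(arm.close_job())
E
```

```text
short bridge diff 10.75826797385621
the job is handed in; nothing more can be done
None
```

```bash
python3 - <<'E'
import numpy as np,cv2
a=np.load('pics/top0.npz')['p'];b=np.load('pics/top5.npz')['p']
d=np.hstack([a[110:215,340:480],b[110:215,340:480]]);cv2.imwrite('pics/sb.png',cv2.resize(d[...,::-1],None,fx=2.8,fy=2.8))
E
```

```text
(no output)
```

View pics/sb.png

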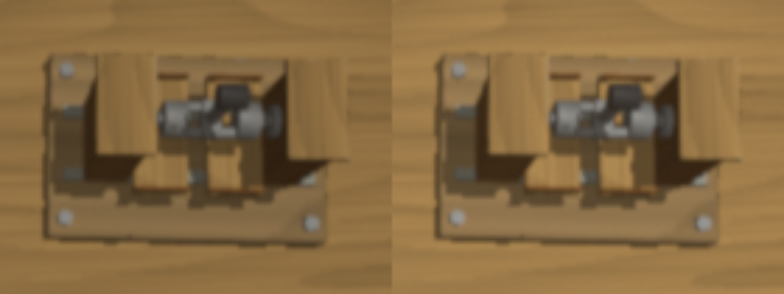

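I swung the long bridge's bar from the robot's side over the top to the far stop, let go and backed off clear. The job was handed in at about 8 s on the robot's clock.

- **At the stop:** the last push met about 24 N of resistance with under 1 mm of motion.
- **After release:** both towers had moved in about 11.4 mm, against about 11.3 expected. The grip centre was at about 0.130 m, where home should put it, and the deck halves meet in a hairline.
- **Short bridge:** its grip and bar look the same before and after (234,96 against 626,96 in the side-by-side crop). I only made this side-by-side view after handing in. An automatic before/after picture difference came out at 10.8 grey levels; from the side-by-side view I put that down to overall brightness.
- **Disagreement:** near the end the measured arc radius read 94 mm instead of 90, and the angle about 0.1 rad past home. I put that down to 2–4 mm of calibration error or slip in the grip. The camera checks after release agreed with home.

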